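# Tip the drying plates over to lean the other way

## Robot

A 6-joint arm with a two-finger parallel gripper is mounted at the origin on the work surface. World frame = base frame: x ahead of the robot, y to its left, z up, the work surface at z = 0. Lengths are in mm, angles in rad, forces in N, time in s.
With the tool pointing down it reaches from about 375 to 825 mm from the base axis. Payload 5.5 kg.
Tool frame: the origin (TCP) lies midway between the tips of the shut fingers; the grasp point (between the pads) lies 19 mm behind it; z points along the fingers, y is the direction in which the jaws open and shut (so a half turn about z gives the same grasp; the last joint's range is limited). The gripper opens to 85 mm and grips with 20 to 120 N. Pads are 22 mm wide; open, the fingers measure 114 mm over their backs; the gripper's body (76 mm by 85 mm) begins 54 mm behind the grasp point. The pads swing forward as they close: fully open they stand 13 mm farther back than shut.
Start: joints at [1.169, 0.314, -0.047, 1.21, 0, 1.571], TCP at [234.642, 552.212, 231.299] pointing down, gripper open.
Joint ranges: [-2.67, 2.67], [-0.69, 1.73], [-1.03, 1.25], [-2.08, 2.16], [-1.42, 1.45], [-3.14, 3.14]. Speed limits (rad/s): [2.39, 2.39, 3.01, 3.14, 3.14, 3.14].

## Interface

Orientations are given as [roll, pitch, yaw] about the fixed x, y, z axes, in that order (R = Rz(yaw) Ry(pitch) Rx(roll)).
In Python, from bench import sensors, imaging, workorder gives the robot as it stands. The module is installed in compiled form; this text tells all that it offers.
- The arm moves only by the tool drive_tool, never from a script. Its argument "plan" is a list of rows, each a list of 3 entries, a list of its own where there are three numbers: the turn, a rotation vector about the tool's x, y, z in rad, then the shift along the tool's x, y, z in cm, then the finger opening in cm, from 0 to 8.54. A call has 1 to 10 rows; each row is the pose to reach, as a shift and turn from the pose commanded when the call began, along the tool's axes at that moment; what a row does not reach only later rows make up. A row lasts 1/8 s, in which the tool goes at most 62.5 mm and 10.7 degrees, less where a joint would pass 70% of its speed; a pose out of reach is approached as far as the arm can. A call with a gripper value outside its range is refused whole. The fingers move at their own pace and stop on an object; "newtons" is the grip in N (left out, the last holds). Time passes only in rows, so rows that repeat a pose let the fingers close. It gives the time, the measured TCP pose, the force and the opening at its end, in the units of the state.
- sensors.state(): the state, without advancing time (a new reading comes with each control period).
- imaging.camera(name): name is "scene" or "side" or "wrist"; returns (picture, depth): 384x512x3 uint8, red, green, blue; 384x512 float32, mm along the optical axis (not along the pixel's ray), 0 where there is no reading.
- imaging.camera_params(name): a dict with "mtx" (3x3 intrinsics, pixels), "dist_coeffs" ([k1, k2, p1, p2, k3] as OpenCV has them; the pictures are not rectified), "T" (4x4, takes a point from camera to world coordinates). Camera axes: x right, y up, looking along -z (the intrinsics and any distortion apply to the point x, -y, -z); pixel columns grow to the right and rows downward; lengths in mm; the calibration is good to about 2 mm. A picture is of the moment at which its call begins: read the wrist's pose just before it. camera_params takes no time and is no camera call; for the wrist camera it gives the pose at the moment of the call.
- workorder.finish_job(): hands the job in, once; it reports no verdict.
The state is a dict: "clock": time; "q": joint angles; "joint_vel": joint speeds; "joint_torque": joint torques, N m; "position": TCP position; "ee_rot": TCP orientation; "force": force on the tool from outside, world axes, zero at the start; "moment": the same for the moment, N m; "gripper_width": finger opening in mm.
Only numpy, scipy, OpenCV 4.12 (cv2) and the standard library are available. Lean on these libraries where they do the work, as an engineer would, in place of code of your own. Each camera call takes 0.05 s, during which the arm holds its last target. There are 200 camera calls.

## Task

Three perforated terracotta plates stand leaning in the wooden drying rack; two of them lean towards the robot's side and one leans away from the robot. Push each plate that leans towards the robot over with the fingertips, so that all three stand in the rack's groove leaning on the bar farther from the robot. Only push, do not lift any plate out of the groove, leave the plate that already leans away alone, and do not disturb the other things on the bench.

Things in the scene. Friction and masses are not known exactly. Their poses are not given: they have to be found in the camera images.
- rack: fixed plywood drying rack, 130 mm (x) by 350 mm (y), board 10 mm thick; origin at the centre of its underside on the bench. Its x points to the side away from the robot (yaw varies up to 0.35 rad), its y along the row of plates. End posts 12 mm thick, 72 mm high, at y = -165 and +165 mm. Three bays centred at y = -105, 0, +105 mm.
- groove (a point): middle of the groove's floor, 10 mm above the bench. The groove runs along the rack's y: 16 mm wide between two strips 8 mm wide and 8 mm high, parted into bays by low cross pieces 52.5 mm either side of this point. A plate pushed a little past upright falls the rest of the way onto the far bar by itself.
- near_bar (a point): middle of the top of the bar on the robot's side: 8 mm diameter aluminium along the rack's y, 28 mm from the groove's middle, top 66 mm above the bench. A plate leaning on it has its top edge about 40 mm to the robot's side of the groove's middle, 115 mm above the bench; its back can be reached between bar and top edge.
- far_bar (a point): middle of the top of the like bar on the side away from the robot, 28 mm from the groove's middle, top 66 mm above the bench
- plate_a: one of three identical loose terracotta plates, 10 mm thick (x), 80 wide (y), 110 tall (z), nine dark 8 mm dots a face, 0.13 to 0.23 kg. Stands on its 80 mm edge in the groove, leaning about 20 degrees on a bar. Origin: centre of its lower edge face; z up the plate, x to the rack's far side. Its bay varies. At the start it leans towards the robot, on the near bar.
- plate_a_top (a point): centre of the plate's top edge face, 110 mm along its z from its origin
- plate_b: one of three identical loose terracotta plates, 10 mm thick (x), 80 wide (y), 110 tall (z), nine dark 8 mm dots a face, 0.13 to 0.23 kg. Stands on its 80 mm edge in the groove, leaning about 20 degrees on a bar. Origin: centre of its lower edge face; z up the plate, x to the rack's far side. Its bay varies. At the start it leans towards the robot, on the near bar.
- plate_b_top (a point): centre of the plate's top edge face, 110 mm along its z from its origin
- plate_c: one of three identical loose terracotta plates, 10 mm thick (x), 80 wide (y), 110 tall (z), nine dark 8 mm dots a face, 0.13 to 0.23 kg. Stands on its 80 mm edge in the groove, leaning about 20 degrees on a bar. Origin: centre of its lower edge face; z up the plate, x to the rack's far side. Its bay varies. At the start it leans away from the robot, on the far bar: leave it.
- plate_c_top (a point): centre of the plate's top edge face, 110 mm along its z from its origin
- jar: bystander: small amber glass jar, 52 mm across, 62 mm high, on the bench beyond the rack; origin under its centre
- cup: bystander: small terracotta cup, 64 mm across, 55 mm high, between robot and rack; origin under its centre
- spatula: bystander: spatula lying on the bench between robot and rack, 170 mm long along its x; origin at its underside
- offcut: bystander: terracotta offcut, 30 x 60 x 16 mm, beyond the rack; origin under its centre
- column: bystander: small waisted terracotta column, 72 mm across, 130 mm high, to the left; origin under its centre
- beaker: bystander: glass beaker, 80 mm across, 100 mm high, to the right; origin under its centre
- wash_bottle: bystander: white bottle with red cap, 64 mm across, 160 mm high, to the right; origin under its centre
Things that resemble listed ones, but are neither listed nor needed, are in the scene too. What is shaped like the plate_b but blue or yellow is not meant. What is shaped like the plate_a but blue or pink is not meant.

How it is judged:
By the outcome, as a careful person would: the job done as asked, in the order asked, and still so for the second after the job is handed in, with the robot touching nothing.
It also fails if it takes over 38 s, if anything falls off the work surface, if the arm or the gripper's body presses on something with over 40 N, if the wrist force passes 120 N, or if a joint passes its speed limit or range.

## Working session

There is one attempt and no reset: what is moved stays moved. The work goes in short steps, Python scripts to look and compute and a tool call to move; the robot and the scene stay as the last step left them, time stands still between calls to the robot, and variables do not carry over. Pictures are saved under pics/ and viewed, about 8 in all and at most 12, crops included, and the job is handed in when it is done.

Besides the shell and the picture viewer there is one more tool, called by a JSON object that holds its "name" and its "arguments", one argument or row to a line. drive_tool: Moves the arm, as the interface text tells. Its arguments: {"type":"object","properties":{"plan":{"type":"array","items":{"type":"array"}},"newtons":{"type":"number"}},"required":["plan"]}

```bash
mkdir -p pics
cat > h.py <<'E'
import numpy as np, cv2
from bench import sensors, imaging, workorder
def snap(n,f):
    p,d=imaging.camera(n); c=imaging.camera_params(n)
    cv2.imwrite(f'pics/{f}.png',p[:,:,::-1]); np.savez(f'pics/{f}.npz',p=p,d=d,K=c['mtx'],D=c['dist_coeffs'],T=c['T'])
def load(f): return dict(np.load(f'pics/{f}.npz'))
def world(f,uv,depth=None):
    s=load(f) if isinstance(f,str) else f
    uv=np.array(uv,float).reshape(-1,2)
    n=cv2.undistortPoints(uv[:,None],s['K'],s['D'])[:,0]
    if depth is None: depth=s['d'][uv[:,1].astype(int),uv[:,0].astype(int)]
    d=np.asarray(depth).reshape(-1,1)*np.ones((len(uv),1))
    c=np.hstack([n[:,:1]*d,-n[:,1:]*d,-d,np.ones_like(d)])
    return (c@s['T'].T)[:,:3]
def onz(f,uv,z):
    s=load(f); a=world(s,uv,0.);b=world(s,uv,1.); t=(z-a[:,2:])/(b-a)[:,2:]; return a+t*(b-a)
E
python3 - <<'E'
from h import *
print(sensors.state())
for n in ('scene','side'): snap(n,n+'0')
a=np.hstack([cv2.imread('pics/scene0.png'),cv2.imread('pics/side0.png')])
for n in ('scene','side'): print(n,np.round(load(n+'0')['T'],2).tolist())
E
```

```text
{'clock': 0.0, 'q': array([ 1.16897426e+00,  3.14220238e-01, -4.81026502e-02,  1.21019042e+00,
       -9.35801385e-06,  1.57079810e+00]), 'joint_vel': array([ 0.00053856,  0.00025393, -0.00030302, -0.00052289, -0.00119019,
       -0.00015532]), 'joint_torque': array([ 1.51901422e-04, -5.39591002e+01,  3.39751303e+01,  1.94325607e-02,
       -1.08744266e-04,  8.22078277e-06]), 'position': array([234.43054066, 551.66780875, 230.42769722]), 'ee_rot': array([-3.13987567e+00,  9.36105251e-06,  2.73976883e+00]), 'force': array([-0.21305647, -0.26779156, -0.14914466]), 'moment': array([-0.05679783, -0.01122151, -0.01099754]), 'gripper_width': 85.2050430686413}
scene [[0.08, -0.55, 0.83, 1333.28], [1.0, 0.06, -0.05, -55.82], [-0.02, 0.83, 0.56, 634.75], [0.0, 0.0, 0.0, 1.0]]
side [[0.98, 0.13, -0.16, 313.32], [-0.2, 0.55, -0.81, -1145.99], [-0.02, 0.82, 0.57, 926.42], [0.0, 0.0, 0.0, 1.0]]
```

View pics/scene0.png

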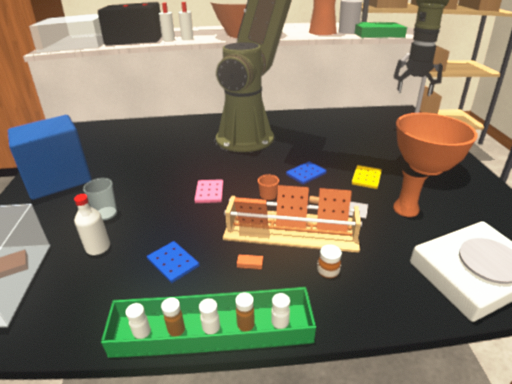

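View pics/side0.png

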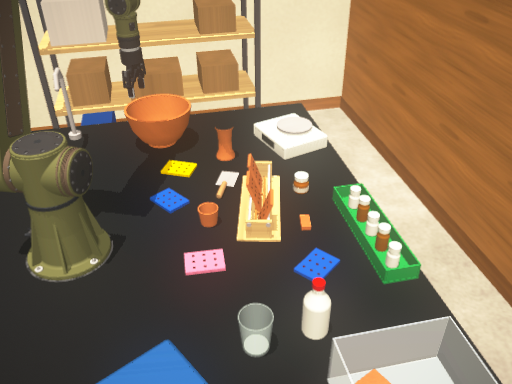

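Run:
```python
from h import *
s=load('scene0'); hsv=cv2.cvtColor(s['p'],cv2.COLOR_RGB2HSV)
vv,uu=np.mgrid[180:255,218:372]; uv=np.c_[uu.ravel(),vv.ravel()]
P=world(s,uv); H=hsv[uv[:,1],uv[:,0]]; d=s['d'][uv[:,1],uv[:,0]]
# rack board: light wood, z<=14
m=(d>0)&(H[:,0]>12)&(H[:,0]<30)&(H[:,2]>150)&(P[:,2]>3)&(P[:,2]<16)
r=cv2.minAreaRect(P[m][:,:2].astype(np.float32)); print('board',r,m.sum())
print(cv2.boxPoints(r).round())
o=((H[:,0]<11)&(H[:,1]>130)&(H[:,2]>100)&(d>0)).reshape(uu.shape).astype(np.uint8)
o=cv2.erode(o,np.ones((2,2)))
n,l,st,c=cv2.connectedComponentsWithStats(o)
for i in range(1,n):
    if st[i,4]<40: continue
    Q=P[(l==i).ravel()]; med=np.median(Q,0); Q=Q[np.linalg.norm(Q-med,axis=1)<90]
    c0=Q.mean(0); nv=np.linalg.svd(Q-c0)[2][2]; nv*=np.sign(nv[0])
    print(st[i]+[218,180,0,0,0],c0.round(),'n',nv.round(2),'z',np.percentile(Q[:,2],[2,98]).round(),'x',np.percentile(Q[:,0],[2,98]).round(),'y',np.percentile(Q[:,1],[2,98]).round())
# objects around
b=cv2.resize(cv2.imread('pics/scene0.png')[155:285,200:400],None,fx=4,fy=4,interpolation=2);cv2.imwrite('pics/c1.png',b)
```

```text
board ((492.5634460449219, 134.7406005859375), (436.00225830078125, 344.14923095703125), 75.91107177734375) 2391
[[ 273.  -35.]
 [ 606. -119.]
 [ 713.  304.]
 [ 379.  388.]]
[257 180  52  31 725] [563.  97.  96.] n [ 0.9  -0.22  0.37] z [ 64. 115.] x [546. 581.] y [ 56. 132.]
[320 189  27   8  81] [579. 185. 111.] n [ 0.86 -0.23  0.46] z [ 99. 117.] x [567. 585.] y [164. 226.]
[331 198  16   9  56] [594. 211.  89.] n [ 0.94 -0.26  0.23] z [79. 97.] x [588. 601.] y [192. 228.]
[236 202  31  12 262] [595. -16.  88.] n [ 0.91 -0.22 -0.35] z [ 69. 107.] x [583. 608.] y [-52.  19.]
[239 217  28   7  93] [574. -14.  31.] n [ 0.9  -0.22 -0.37] z [20. 40.] x [565. 585.] y [-48.  23.]
```

View pics/c1.png

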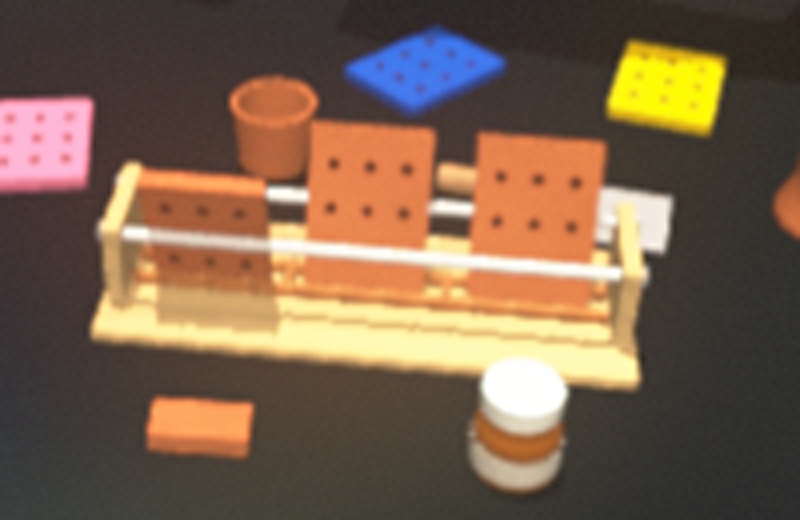

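```bash
cat > m.py <<'E'
from h import *
def meas(f):
    s=load(f); hsv=cv2.cvtColor(s['p'],cv2.COLOR_RGB2HSV)
    vv,uu=np.mgrid[180:255,218:372]; uv=np.c_[uu.ravel(),vv.ravel()]
    P=world(s,uv); H=hsv[uv[:,1],uv[:,0]]; d=s['d'][uv[:,1],uv[:,0]]
    m=(d>0)&(P[:,0]>500)&(P[:,0]<700)&(P[:,2]>4)&(P[:,2]<14)&(H[:,0]>12)
    mk=cv2.morphologyEx(m.reshape(uu.shape).astype(np.uint8),cv2.MORPH_OPEN,np.ones((2,2))).ravel()>0
    r=cv2.minAreaRect(P[mk][:,:2].astype(np.float32)); print('board',r)
    R=np.array([[np.cos(YAW),-np.sin(YAW)],[np.sin(YAW),np.cos(YAW)]])
    Q=P.copy(); Q[:,:2]=P[:,:2]@R   # rack-aligned coords
    print('board u,v range',np.percentile(Q[mk],[1,99],axis=0).round(1)[:,:2].tolist())
    bar=(d>0)&(H[:,1]<60)&(H[:,2]>110)&(P[:,2]>50)&(P[:,2]<75)
    print('bars u',np.histogram(Q[bar,0],20))
    o=(H[:,0]<11)&(H[:,1]>130)&(d>0)&(P[:,2]>75)
    top=Q[o]; k=(P[o][:,2]>70)
    for v0 in VC:
        g=np.abs(top[:,1]-v0)<50; T=top[g]
        if g.sum()<20: continue
        b=np.polyfit(T[:,2],T[:,0],1); print('plate v',np.percentile(T[:,1],[3,97]).round(),'du/dz',b[0].round(2),'u at z110',np.polyval(b,110).round(1),'zmax',T[:,2].max().round())
YAW=-0.24; c,s_=np.cos(YAW),np.sin(YAW)
def rk(x,y): return x*c+y*s_, -x*s_+y*c
VC=[rk(588,-16)[1],rk(563,97)[1],rk(585,200)[1]]
if __name__=='__main__':
    import sys; meas(sys.argv[1])
E
python3 m.py scene0
```

```text
board ((852.6394653320312, -19.184356689453125), (346.43743896484375, 899.6798095703125), 64.58120727539062)
board u,v range [[492.5, 63.0], [668.4, 405.8]]
bars u (array([ 23,  58,   0,   0,   1,   1,  79, 286,   0,   0,   0,   0,   0,
         0,   0,   0,  24,  42,  59,  45]), array([513.34163753, 522.7127501 , 532.08386268, 541.45497525,
       550.82608782, 560.19720039, 569.56831297, 578.93942554,
       588.31053811, 597.68165068, 607.05276325, 616.42387583,
       625.7949884 , 635.16610097, 644.53721354, 653.90832611,
       663.27943869, 672.65055126, 682.02166383, 691.3927764 ,
       700.76388897]))
plate v [ 87. 162.] du/dz 0.25 u at z110 587.6 zmax 119.0
plate v [188. 264.] du/dz -0.39 u at z110 518.6 zmax 117.0
plate v [297. 371.] du/dz -0.4 u at z110 519.0 zmax 118.0
```

Run:
```python
from h import *
vv,uu=np.mgrid[0:384:2,0:512:2]; uv=np.c_[uu.ravel(),vv.ravel()]
G={}
for f in('scene0','side0'):
    s=load(f);P=world(s,uv);d=s['d'][uv[:,1],uv[:,0]]
    P=P[(d>0)&(P[:,2]>40)&(P[:,2]<500)]
    for p in P:
        k=(int(p[0]//50*50),int(p[1]//50*50))
        if 150<=k[0]<=750 and 0<=k[1]<=750: G[k]=max(G.get(k,0),int(p[2]))
print('y:',list(range(0,751,50)))
for x in range(150,751,50): print(x,[G.get((x,y),0) for y in range(0,751,50)])
print(sensors.state()['clock'])
```

```text
y: [0, 50, 100, 150, 200, 250, 300, 350, 400, 450, 500, 550, 600, 650, 700, 750]
150 [0, 0, 0, 0, 0, 0, 0, 0, 0, 343, 479, 461, 152, 149, 0, 0]
200 [0, 0, 0, 0, 0, 0, 0, 0, 0, 346, 499, 349, 91, 149, 150, 0]
250 [0, 0, 0, 0, 0, 0, 0, 0, 0, 148, 499, 499, 347, 67, 151, 0]
300 [0, 0, 0, 0, 0, 0, 0, 0, 0, 150, 148, 0, 0, 58, 151, 143]
350 [54, 54, 0, 0, 0, 0, 0, 0, 0, 142, 150, 110, 57, 150, 150, 0]
400 [55, 54, 0, 0, 0, 0, 0, 0, 0, 0, 150, 151, 150, 151, 0, 0]
450 [0, 0, 0, 0, 0, 0, 0, 0, 119, 0, 0, 0, 0, 0, 0, 0]
500 [68, 115, 0, 0, 0, 0, 0, 120, 129, 0, 0, 0, 0, 0, 0, 0]
550 [113, 114, 116, 116, 117, 72, 0, 0, 128, 122, 0, 0, 0, 0, 0, 0]
600 [116, 68, 67, 67, 89, 73, 0, 0, 0, 0, 0, 0, 0, 0, 0, 0]
650 [0, 0, 0, 0, 73, 0, 0, 0, 0, 52, 58, 55, 0, 0, 0, 0]
700 [0, 0, 64, 64, 0, 0, 0, 56, 56, 67, 57, 57, 53, 0, 0, 0]
750 [0, 0, 62, 64, 0, 0, 0, 56, 73, 73, 73, 72, 55, 0, 0, 0]
0.1
```

{"name": "drive_tool", "arguments": {
  "plan": [
    [[0, 0, -0.16], [-5, -2.4, 0], 0],
    [[0, 0, -0.16], [-41, -19.5, 3], 0],
    [[0, 0, -0.16], [-41, -19.5, 3], 0],
    [[0, 0, -0.16], [-41, -19.5, 3], 0],
    [[0, 0, -0.16], [-41, -19.5, 3], 0],
    [[0, 0, -0.16], [-41, -19.5, 3], 0],
    [[0, 0, -0.16], [-41, -19.5, 3], 0],
    [[0, 0, -0.16], [-41, -19.5, 3], 0],
    [[0, 0, -0.16], [-41, -19.5, 3], 0],
    [[0, 0, -0.16], [-41, -19.5, 3], 0]
  ]
}}

```text
clock: 1.35
position: [535.1, 212.7, 201.0]
ee_rot: [-3.141, -0.001, 2.9]
force: [-0.3, -0.1, 0.4]
gripper_width: 0.3
```

{"name": "drive_tool", "arguments": {
  "plan": [
    [[0, 0, 0], [0, 0, 5.5], 0],
    [[0, 0, 0], [0, 0, 10.6], 0],
    [[0, 0, 0], [0, 0, 10.6], 0],
    [[0, 0, 0], [0, 0, 10.6], 0]
  ]
}}

```text
clock: 1.85
position: [536.2, 213.5, 97.1]
ee_rot: [3.141, 0.001, 2.901]
force: [0.0, 1.0, 0.5]
gripper_width: 0.4
```

Run:
```python
from h import *
print(sensors.state()['position'],sensors.state()['force'])
snap('scene','scene1');snap('side','side1')
a=cv2.resize(cv2.imread('pics/scene1.png')[120:270,215:385],None,fx=2.3,fy=3,interpolation=2)
b=cv2.resize(cv2.imread('pics/side1.png')[120:270,180:350],None,fx=2.3,fy=3,interpolation=2)
cv2.imwrite('pics/c2.png',np.hstack([a,b]))
```

```text
[536.21479733 213.52956659  97.08860274] [0.02306794 1.03446753 0.53031919]
```

View pics/c2.png

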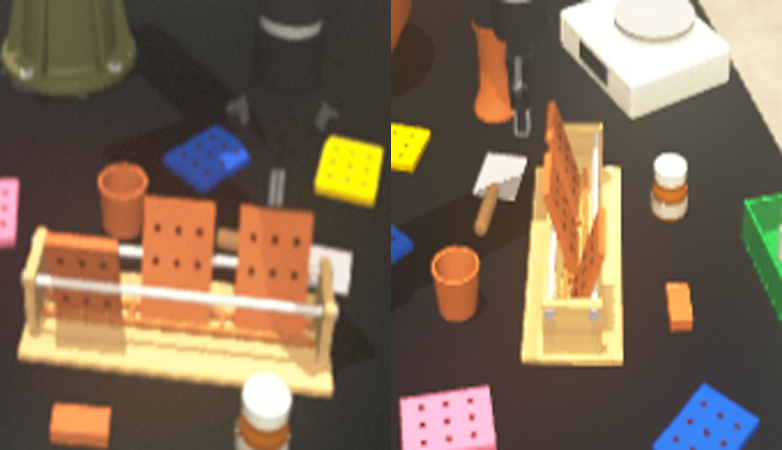

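{"name": "drive_tool", "arguments": {
  "plan": [
    [[0, 0, 0], [-1.2, 0, 0], 0],
    [[0, 0, 0], [-2.4, 0, 0], 0],
    [[0, 0, 0], [-3.2, 0, 0], 0],
    [[0, 0, 0], [-4, 0, 0], 0],
    [[0, 0, 0], [-4.8, 0, 0], 0],
    [[0, 0, 0], [-5.4, 0, 0], 0],
    [[0, 0, 0], [-6, 0, 0], 0],
    [[0, 0, 0], [-6.6, 0, 0], 0],
    [[0, 0, 0], [-7.2, 0, 0], 0],
    [[0, 0, 0], [-7.7, 0, 0], 0]
  ]
}}

```text
clock: 3.2
position: [610.8, 193.9, 95.3]
ee_rot: [3.142, 0.0, 2.9]
force: [-0.5, 0.3, -0.2]
gripper_width: 0.0
```

```bash
python3 - <<'E'
from h import *
snap('scene','scene2');snap('side','side2')
E
python3 m.py scene2 | grep plate; python3 -c "
from h import *
a=cv2.resize(cv2.imread('pics/scene2.png')[120:270,215:385],None,fx=2.3,fy=3,interpolation=2)
b=cv2.resize(cv2.imread('pics/side2.png')[120:270,180:350],None,fx=2.3,fy=3,interpolation=2)
cv2.imwrite('pics/c3.png',np.hstack([a,b]))"
```

```text
plate v [ 88. 162.] du/dz 0.28 u at z110 588.2 zmax 119.0
plate v [186. 265.] du/dz -0.43 u at z110 518.0 zmax 116.0
plate v [298. 369.] du/dz 0.31 u at z110 591.3 zmax 117.0
```

View pics/c3.png

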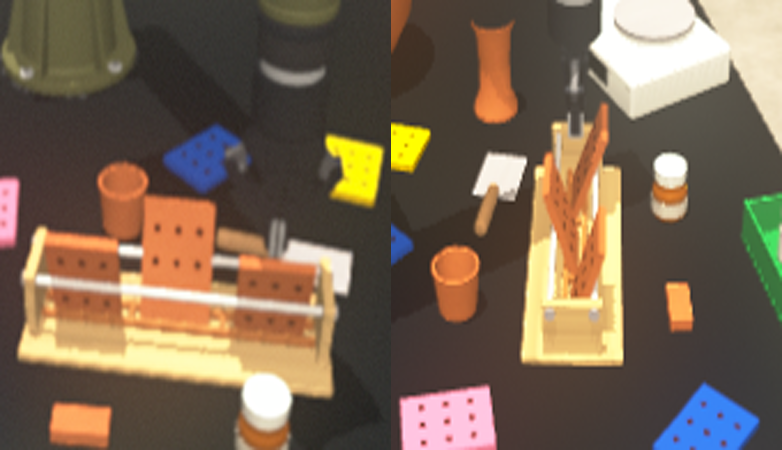

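The right-hand plate now leans on the far bar. I'll back off, shift one bay and push the middle plate.

{"name": "drive_tool", "arguments": {
  "plan": [
    [[0, 0, 0], [4, 0, 0], 0],
    [[0, 0, 0], [8, 0, 0], 0],
    [[0, 0, 0], [8, 0, 0], 0],
    [[0, 0, 0], [8, 0, 0], 0],
    [[0, 0, 0], [8, -5, 0], 0],
    [[0, 0, 0], [8, -10.7, 0], 0],
    [[0, 0, 0], [8, -10.7, 0], 0],
    [[0, 0, 0], [8, -10.7, 0], 0]
  ]
}}

```text
clock: 4.3
position: [508.7, 109.2, 95.7]
ee_rot: [3.14, 0.001, 2.898]
force: [0.2, -0.1, -0.7]
gripper_width: -0.3
```

{"name": "drive_tool", "arguments": {
  "plan": [
    [[0, 0, 0], [-1.2, 0, 0], 0],
    [[0, 0, 0], [-2.4, 0, 0], 0],
    [[0, 0, 0], [-3.2, 0, 0], 0],
    [[0, 0, 0], [-4, 0, 0], 0],
    [[0, 0, 0], [-4.8, 0, 0], 0],
    [[0, 0, 0], [-5.4, 0, 0], 0],
    [[0, 0, 0], [-6, 0, 0], 0],
    [[0, 0, 0], [-6.6, 0, 0], 0],
    [[0, 0, 0], [-7.2, 0, 0], 0],
    [[0, 0, 0], [-8, 0, 0], 0]
  ]
}}

```text
clock: 5.55
position: [585.2, 90.0, 95.3]
ee_rot: [-3.142, -0.0, 2.9]
force: [-0.7, 0.4, 0.2]
gripper_width: -0.2
```

{"name": "drive_tool", "arguments": {
  "plan": [
    [[0, 0, 0], [4, 0, 0], 0],
    [[0, 0, 0], [8, 0, 0], 0],
    [[0, 0, 0], [8, 0, -4], 0],
    [[0, 0, 0], [8, 0, -10], 0],
    [[0, 0, 0], [8, 0, -10], 0],
    [[0, 0, 0], [8, 0, -10], 0]
  ]
}}

```text
clock: 6.3
position: [507.5, 109.2, 195.4]
ee_rot: [3.141, 0.001, 2.9]
force: [-0.5, 0.7, -1.3]
gripper_width: 0.1
```

```bash
python3 - <<'E'
from h import *
snap('scene','scene3');snap('side','side3'); print(sensors.state()['clock'])
E
python3 m.py scene3 | grep plate; python3 -c "
from h import *
a=cv2.resize(cv2.imread('pics/scene3.png')[120:290,60:440],None,fx=2,fy=2,interpolation=2)
b=cv2.resize(cv2.imread('pics/side3.png')[100:270,130:510],None,fx=2,fy=1.5,interpolation=2)
cv2.imwrite('pics/c4.png',np.vstack([a,b])[:600])"
```

```text
6.4
plate v [ 88. 162.] du/dz 0.27 u at z110 587.9 zmax 120.0
plate v [189. 262.] du/dz 0.29 u at z110 590.3 zmax 116.0
plate v [296. 369.] du/dz 0.38 u at z110 593.1 zmax 118.0
```

View pics/c4.png

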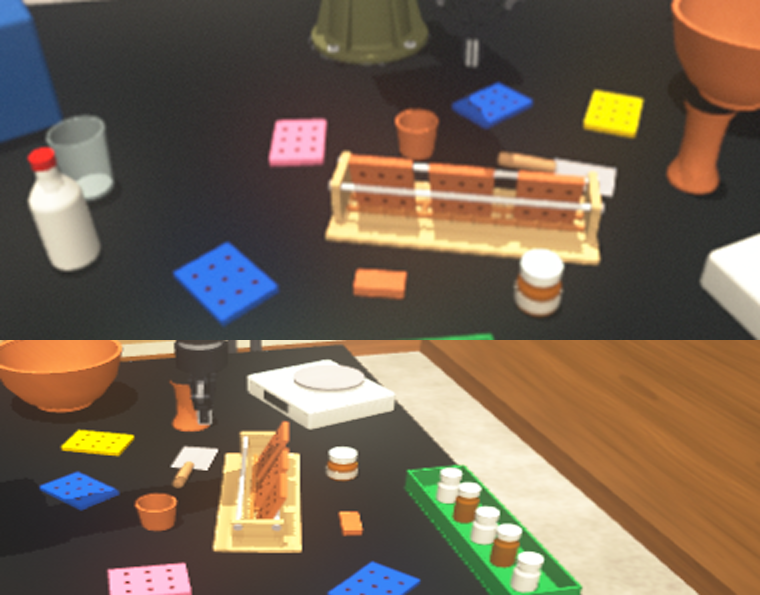

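All three plates lean on the far bar in their own bays. Nothing else has moved, and the arm is clear of everything.

```bash
python3 -c "
from h import *
print(workorder.finish_job())"
```

```text
the job is handed in; nothing more can be done
None
```

All three plates now lean on the far bar, each in its own bay. I pushed over the two plates that leaned towards the robot, the one in the bay farthest to the robot's left and the middle one. I used closed fingertips at about 95 mm height and did not touch the third plate.

- **Plates:** The last depth check put the top of each plate's face at about 36 to 41 mm (the readings agree within 5 mm) past the groove's middle on the far side. All three have the same lean direction, and the plate I left alone reads as it did at the start.
- **Bystanders:** In the last pictures, judged by eye, the bystander objects in view look unmoved.
- **Forces and time:** Force readings at the end of each move stayed around 1 N, and the clock read 6.4 s just before hand-in. The fingers were raised to about 195 mm and touching nothing.
- **One failed measurement:** Fitting a rectangle to the rack's board gave nonsense values. I took the rack's position from the bars and plates instead; their spacings, 57 mm between bars and about 105 mm between bays, match the given sizes.

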